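Run through the keys of a repaired treadmill console

TASK

The treadmill console lying on the green mat has had its key board replaced: try its keys with a short run. With a fingertip, lightly tap the round start key, then the speed-up key and then the speed-down key (the arrow pair to the right of the screen, seen from the edge with the start key), then the wide stop key, pressing each until it is well down and letting it come fully up before the next. Press no other key, pick nothing up, and leave the console and everything lying on and around it where it is.

Things in the scene. Friction and masses are not known exactly. Their poses are not given: they have to be found in the camera images.
- console: black treadmill console, 482 mm (y) x 290 mm (x), loose, 3 kg, lying face up on the mat (2 mm thick). Origin: centre of its underside; x from the near edge (start and stop keys) to the far edge, y to the user's left, z up. Flat deck at z 60 mm; cup holder at each end (y +-195 mm); low grip bar along the near edge, out to x -201 mm. Six keys of one grey plastic, 10 mm proud, white sign on top. It stands up to 20 N of push
- screen (a point): centre of the dark screen, 6 mm above the deck; its bezel is 124 mm in x by 196 mm in y, and lies 14 mm from the arrow keys
- start_spot (a point): centre of the top face of the start key (round, 42 mm across, sign: triangle pointing right; near edge, left of the safety key) when up, 10 mm above the deck and 70 mm above the console's underside; the point belongs to the housing and does not go down with the key; axes as the console's
- speed_up_spot (a point): centre of the top face of the speed-up key (32 mm square, arrow pointing away from the user; right of the screen, the farther one of the pair) when up, 10 mm above the deck and 70 mm above the console's underside; the point belongs to the housing and does not go down with the key; axes as the console's
- speed_down_spot (a point): centre of the top face of the speed-down key (32 mm square, arrow pointing towards the user; right of the screen, the nearer one, 56 mm from the speed-up key) when up, 10 mm above the deck and 70 mm above the console's underside; the point belongs to the housing and does not go down with the key; axes as the console's
- stop_spot (a point): centre of the top face of the stop key (rectangle, 60 mm wide in y by 36 mm, sign: square; near edge, right of the safety key) when up, 10 mm above the deck and 70 mm above the console's underside; the point belongs to the housing and does not go down with the key; axes as the console's
- start (a joint): how far the start key is pressed, m: 0 up, 0.007 fully down; it counts as pressed beyond 0.002. It goes straight down into the deck, spring-returned: about 1.5 N starts it, 3.9 N at 2 mm, 6.3 N at 4 mm, 9.9 N fully down, then a hard stop
- speed_up (a joint): how far the speed-up key is pressed, m: 0 up, 0.007 fully down; it counts as pressed beyond 0.002. It goes straight down into the deck, spring-returned: about 1.5 N starts it, 3.9 N at 2 mm, 6.3 N at 4 mm, 9.9 N fully down, then a hard stop
- speed_down (a joint): how far the speed-down key is pressed, m: 0 up, 0.007 fully down; it counts as pressed beyond 0.002. It goes straight down into the deck, spring-returned: about 1.5 N starts it, 3.9 N at 2 mm, 6.3 N at 4 mm, 9.9 N fully down, then a hard stop
- stop (a joint): how far the stop key is pressed, m: 0 up, 0.007 fully down; it counts as pressed beyond 0.002. It goes straight down into the deck, spring-returned: about 1.5 N starts it, 3.9 N at 2 mm, 6.3 N at 4 mm, 9.9 N fully down, then a hard stop
- incline_up (a joint): same for the farther of the two 32 mm square arrow keys left of the screen (incline), centred at x 58, y 128 mm of the console; not to be pressed
- incline_down (a joint): same for the nearer of the two arrow keys left of the screen, centred at x 2, y 128 mm of the console; not to be pressed
- safety_key: red safety key, a loose disc 31 mm across and 7 mm thick with an upright tab 22 x 6 mm, 23.5 mm high in all, sitting on the deck midway between the start and stop keys (68 mm from each). Origin: centre of its underside. Leave alone
- spray_can: loose spray can, 60 mm across, 146 mm high, standing in the left cup holder; its top is 161 mm above the console's underside. Origin: centre of its underside. Leave alone
- screwdriver: loose screwdriver, about 190 mm long, lying on the mat beyond the console. Leave alone
- solder_reel: loose empty reel, 62 mm across, 44 mm high, standing flat on the mat to the right of the console. Leave alone
- screw_tray: loose aluminium tray with screws, 75 x 115 x 22 mm, on the mat beyond the console. Leave alone
- multimeter: loose hand-held multimeter, 150 x 76 x 45 mm, on the mat at one side. Leave alone
- key_board: loose circuit board, 130 x 90 x 21 mm, on the mat at one side. Leave alone
- flux_jar: loose small amber jar, 52 mm across, 55 mm high, on the mat to the left of the console. Leave alone

How it is judged:
By the outcome, as a careful person would: the job done as asked, in the order asked, and still so for the second after the job is handed in, with the robot touching nothing.
It also fails if it takes over 54 s, if anything falls off the work surface, if the arm or the gripper's body presses on something with over 40 N, if the wrist force passes 120 N, or if a joint passes its speed limit or range.

ROBOT

A 6-joint arm with a two-finger parallel gripper is mounted at the origin on the work surface. World frame = base frame: x ahead of the robot, y to its left, z up, the work surface at z = 0. Lengths are in m, angles in degrees, forces in N, time in s.
With the tool pointing down it reaches from about 0.35 to 0.875 m from the base axis. Payload 4.2 kg.
Tool frame: the origin (TCP) lies on the front face of the gripper's body, between the roots of the fingers; the fingertips stand 70 mm ahead of it and the grasp point (between the pads) lies 51 mm ahead of it; x points along the fingers, y is the direction in which the jaws open and shut, and the axes are right-handed (so a half turn about x gives the same grasp; the last joint's range is limited). The gripper opens to 87 mm and grips with 3 to 60 N. Pads are 19 mm wide; open, the fingers measure 117 mm over their backs; the gripper's body (75 mm by 190 mm) begins 51 mm behind the grasp point.
Start: joints at [89.53, 22.042, 0.453, 0, -68.411, -14.817], TCP at [0.165, 0.603, 0.292] pointing down, gripper open.
Joint ranges: [-179.83, 179.83], [-69.29, 118.12], [-61.27, 80.66], [-181.25, 117.63], [-171.15, -9.14], [-177.46, 177.46]. Speed limits (degrees/s): [159.86, 159.86, 180, 180, 180, 180].

INTERFACE

Orientations are given as a 3x3 rotation matrix whose columns are the frame's x, y, z axes.
In Python, from station import r, viewer, spotter gives the robot as it stands.
- The arm moves only by the tool move_arm, never from a script. Its argument "series" is a list that holds one entry, the list of rows, each a list of 7 numbers: the turn, a rotation vector about the world's x, y, z scaled (see below), then the shift along the world's x, y, z scaled (see below), then the opening, from 0 (shut) to 1 (fully open). A call has 1 to 20 rows; each row shifts and turns the pose as measured when the row begins; what a row does not reach is not made up. The controller multiplies each number of a shift by 60 mm and each number of a turn by 8 degrees. A row lasts 1/8 s, in which the tool goes at most 62.5 mm and 10.7 degrees, less where a joint would pass 70% of its speed; a pose out of reach is approached as far as the arm can. A call with a number of a shift or a turn outside -1 to 1 is refused whole. A call with a gripper value outside its range is refused whole. The fingers move at their own pace and stop on an object; the grip force is fixed at half the most. Time passes only in rows, so rows that do not move let the fingers close. It gives the time, the measured TCP pose, the force and the opening at its end, in the units of the state.
- r.sense(): the state, without advancing time (a new reading comes with each control period).
- viewer.capture(name): name is "scene" or "top" or "wrist"; returns (picture, depth): 384x512x3 uint8, red, green, blue; 384x512 float32, m along the optical axis (not along the pixel's ray), 0 where there is no reading.
- viewer.camera_params(name): a dict with "mtx" (3x3 intrinsics, pixels), "dist_coeffs" ([k1, k2, p1, p2, k3] as OpenCV has them; the pictures are not rectified), "pose" (4x4, takes a point from camera to world coordinates). Camera axes: x right, y down, z forward; pixel columns grow to the right and rows downward; lengths in m; the calibration is good to about 2 mm. A picture is of the moment at which its call begins: read the wrist's pose just before it. camera_params takes no time and is no camera call; for the wrist camera it gives the pose at the moment of the call.
- r.finish_job(): hands the job in, once; it reports no verdict.
Trained networks look in the newest picture that a camera, given by its name, has taken for a name from the list of things; names that differ only in an ending like _2 or _b are one class to them, and where a whole thing is asked for, a point or a joint stands for the part that bears it (a point fixed in the world has none). Each returns a list of dicts, best first, with "conf" (0 to 1); they miss things now and then, are a little off and sometimes report something else, mostly with a low value. They report only what shows in the picture. A call takes as long as a camera call.
- spotter.find_in(camera, name): "centre" ([column, row] in pixels, amid what is visible of it).
- spotter.trace(camera, name): "mask" (384x512 bool, what is visible of it) and "centre" ([column, row] in pixels, amid what is visible of it).
The state is a dict: "time_s": time; "joints": joint angles; "joint_velocities": joint speeds; "effort": joint torques, N m; "tcp_pos": TCP position; "ee_rot": TCP orientation; "wrist_force": force on the tool from outside, world axes, zero at the start; "moment": the same for the moment, N m; "gripper_width": opening from 0.0 (shut) to 1.0 (fully open).
Only numpy, scipy, OpenCV 4.12 (cv2) and the standard library are available. Lean on these libraries where they do the work, as an engineer would, in place of code of your own. Each camera call takes 0.05 s, during which the arm holds its last target.

## Working session

There is one attempt and no reset: what is moved stays moved. The work goes in short steps, Python scripts to look and compute and a tool call to move; the robot and the scene stay as the last step left them, time stands still between calls to the robot, and variables do not carry over. Pictures are saved under pics/ and viewed, and the job is handed in when it is done.

Besides the shell and the picture viewer there is one more tool, called in YAML: its name, and indented under it one key for each argument. move_arm: Moves the arm, as the interface text tells. Its arguments: {"type":"object","properties":{"series":{"type":"array","items":{"type":"array","items":{"type":"array","items":{"type":"number","minimum":-1,"maximum":1}}}}},"required":["series"]}

```bash
ls; mkdir -p pics; python3 - <<'E'
from station import r, viewer, spotter
import cv2,numpy as np
print(r.sense())
for n in ["scene","top","wrist"]:
    p,d=viewer.capture(n); cv2.imwrite(f"pics/{n}0.png",p[:,:,::-1]); np.savez(f"{n}0.npz",p=p,d=d,**{k:np.array(v) for k,v in viewer.camera_params(n).items()})
    for t in ["start_spot","speed_up_spot","speed_down_spot","stop_spot","screen","safety_key","console","spray_can"]:
        print(n,t,[(np.round(x["centre"]),round(x["conf"],2)) for x in spotter.find_in(n,t)][:3])
E
```

```text
pics
{'time_s': 0.0, 'joints': array([ 8.95303693e+01,  2.20907395e+01,  3.80775215e-01, -2.91110388e-02,
       -6.84090304e+01, -1.48173407e+01]), 'joint_velocities': array([-0.02154881,  0.08104132,  0.06923131,  0.05658641,  0.03222472,
       -0.01325471]), 'effort': array([ 1.29080578e-03, -3.90664279e+01,  1.87398648e+01,  4.21987027e+00,
        1.09035359e-02, -1.90687588e-04]), 'tcp_pos': array([0.16463184, 0.60247457, 0.29116614]), 'ee_rot': array([[-4.89440191e-04, -2.63834007e-01, -9.64567974e-01],
       [-2.07286114e-03, -9.64565750e-01,  2.63834450e-01],
       [-9.99997732e-01,  2.12854665e-03, -7.47940153e-05]]), 'wrist_force': array([0.3185755 , 1.19882132, 0.24639988]), 'moment': array([-0.01262727,  0.00289099, -0.04917512]), 'gripper_width': 1.000246711681238}
scene start_spot [(array([237., 180.]), 0.96), (array([124., 319.]), 0.26)]
scene speed_up_spot [(array([239., 180.]), 0.67)]
scene speed_down_spot [(array([237., 177.]), 0.98)]
scene stop_spot [(array([240., 175.]), 0.67), (array([236., 205.]), 0.2)]
scene screen [(array([237., 176.]), 0.65)]
scene safety_key [(array([224., 163.]), 0.47)]
scene console [(array([241., 177.]), 0.7)]
scene spray_can [(array([270., 126.]), 0.81), (array([124., 320.]), 0.41)]
top start_spot [(array([222., 206.]), 0.88), (array([238., 228.]), 0.4)]
top speed_up_spot [(array([221., 209.]), 0.89)]
top speed_down_spot [(array([229., 204.]), 0.93)]
top stop_spot [(array([222., 208.]), 0.93)]
top screen [(array([224., 206.]), 0.56)]
top safety_key [(array([264., 187.]), 0.53)]
top console [(array([226., 209.]), 0.75)]
top spray_can [(array([162., 197.]), 0.57)]
wrist start_spot []
wrist speed_up_spot []
wrist speed_down_spot []
wrist stop_spot []
wrist screen []
wrist safety_key []
wrist console []
wrist spray_can []
```

View pics/scene0.png

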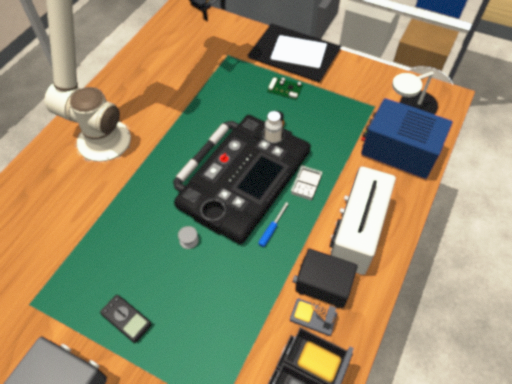

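View pics/top0.png

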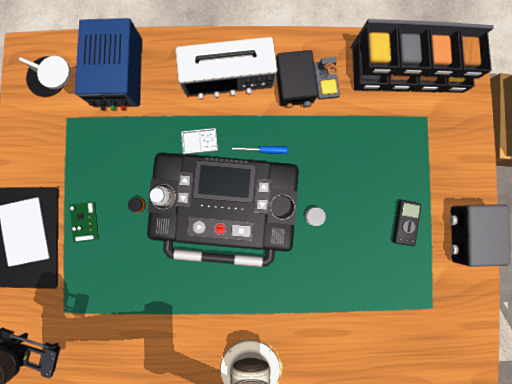

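View pics/wrist0.png

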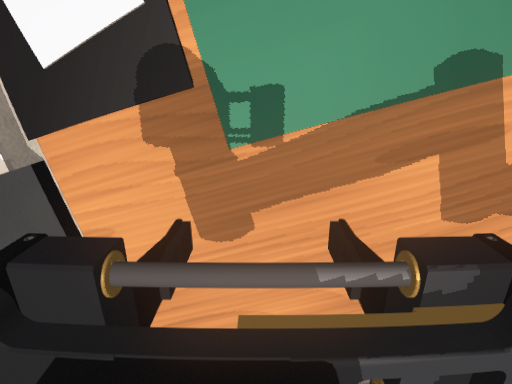

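The top view shows the console at about (222,205), with start at (199,227), stop at (241,230), the red safety key at (220,229), speed-up at (264,187) and speed-down at (263,199). The spray can is at the left end. Next I'll compute world positions and take a closer look.

```bash
cat > h.py <<'E'
import numpy as np,cv2
def px2w(pts,K,dist,T,z):
    u=cv2.undistortPoints(np.array(pts,float).reshape(-1,1,2),K,dist).reshape(-1,2)
    d=np.c_[u,np.ones(len(u))]@T[:3,:3].T; o=T[:3,3]
    return o+d*((z-o[2])/d[:,2])[:,None]
def w2px(P,K,dist,T):
    R=T[:3,:3].T; t=-R@T[:3,3]
    return cv2.projectPoints(np.array(P,float),cv2.Rodrigues(R)[0],t,K,dist)[0].reshape(-1,2)
E
python3 - <<'E'
import numpy as np,cv2
from h import *
D=np.load("top0.npz");p=D["p"];d=D["d"]
c=p[140:275,135:335];cv2.imwrite("pics/topc.png",cv2.resize(c,None,fx=4,fy=4,interpolation=cv2.INTER_CUBIC)[:,:,::-1])
K,ds,T=D["mtx"],D["dist_coeffs"],D["pose"]
print(T)
pts=[(199,227),(241,230),(220,229),(264,187),(263,199),(184,181),(183,198)]
print(px2w(pts,K,ds,T,0.072).round(3))
for q in pts+[(215,215),(100,150)]:
    z=d[q[1],q[0]]; u=cv2.undistortPoints(np.array([[q]],float),K,ds)[0,0]
    print(q,(T[:3,:3]@(np.r_[u,1]*z)+T[:3,3]).round(3))
E
```

```text
[[-0.00672975 -0.99829777  0.05793331  0.53416254]
 [-0.99978902  0.00559283 -0.01976455  0.01156447]
 [ 0.0194069  -0.0580541  -0.99812479  1.30789343]
 [ 0.          0.          0.          1.        ]]
[[ 0.486  0.161  0.072]
 [ 0.476  0.026  0.072]
 [ 0.479  0.094  0.072]
 [ 0.614 -0.049  0.072]
 [ 0.575 -0.045  0.072]
 [ 0.634  0.21   0.072]
 [ 0.579  0.213  0.072]]
(199, 227) [0.486 0.161 0.073]
(241, 230) [0.476 0.026 0.073]
(220, 229) [0.48  0.093 0.083]
(264, 187) [ 0.614 -0.049  0.067]
(263, 199) [ 0.575 -0.046  0.057]
(184, 181) [0.634 0.21  0.072]
(183, 198) [0.579 0.212 0.076]
(215, 215) [0.524 0.11  0.065]
(100, 150) [0.749 0.514 0.005]
```

View pics/topc.png

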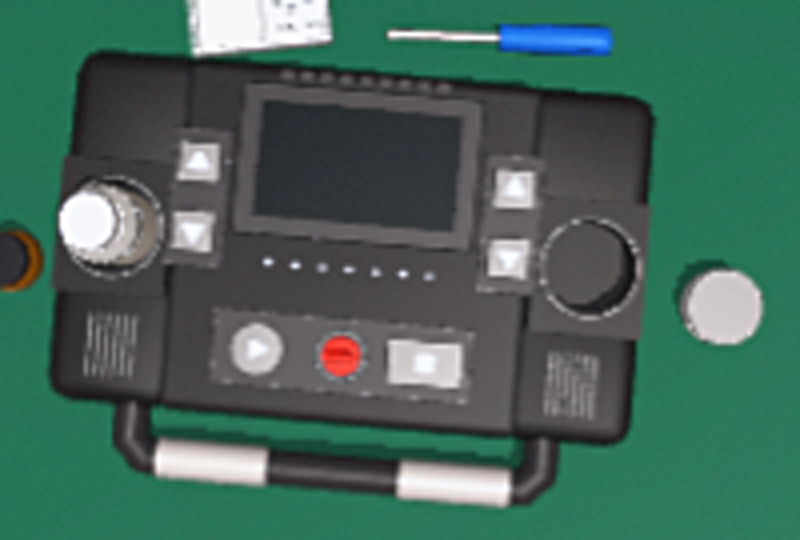

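move_arm:
  series:
    - [[0,0,-0.9,0.5,-0.75,0.1,0],[0,0,-0.9,0.5,-0.75,0.1,0],[0,0,-0.9,0.5,-0.75,0.1,0],[0,0,-0.9,0.5,-0.75,0.1,0],[0,0,-0.9,0.5,-0.75,0.1,0],[0,0,-0.9,0.5,-0.75,0.1,0],[0,0,-0.9,0.5,-0.75,0.1,0],[0,0,-0.9,0.5,-0.75,0.1,0],[0,0,-0.9,0.5,-0.75,0.1,0],[0,0,-0.9,0.5,-0.75,0.1,0],[0,0,-0.9,0.5,-0.75,0.1,0],[0,0,0,0,0,0,0]]

```text
time_s: 2.85
tcp_pos: [0.5019, 0.0914, 0.3617]
ee_rot: [[0.007, -0.993, 0.121], [0.001, 0.121, 0.993], [-1.0, -0.006, 0.002]]
wrist_force: [-0.9, 0.9, 0.2]
gripper_width: 0.004
```

```bash
cat > look.py <<'E'
import sys
from station import r, viewer, spotter
import cv2,numpy as np
k=sys.argv[1]
s=r.sense(); print(s["time_s"],s["tcp_pos"].round(4),s["ee_rot"].round(4).tolist(),s["wrist_force"].round(2),s["gripper_width"])
c=viewer.camera_params("wrist")
p,d=viewer.capture("wrist"); cv2.imwrite(f"pics/{k}.png",p[:,:,::-1]); np.savez(k+".npz",p=p,d=d,**{a:np.array(v) for a,v in c.items()})
print(np.array(c["pose"]).round(3).tolist())
E
python3 look.py w1
```

```text
2.85 [0.5019 0.0914 0.3617] [[0.0067, -0.9926, 0.1214], [0.0015, 0.1214, 0.9926], [-1.0, -0.0065, 0.0023]] [-0.93  0.87  0.25] 0.0038518792325803524
[[-0.993, 0.112, 0.042, 0.492], [0.119, 0.945, 0.303, 0.007], [-0.005, 0.306, -0.952, 0.453], [0.0, 0.0, 0.0, 1.0]]
```

View pics/w1.png

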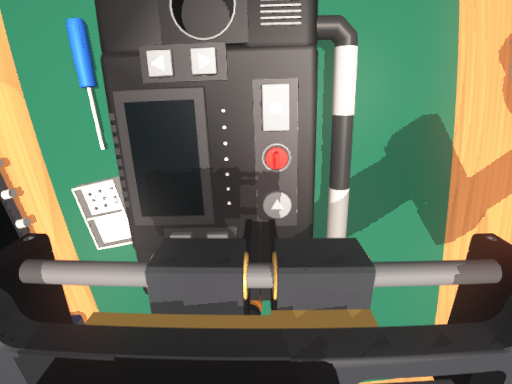

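The wrist view shows all four keys: speed-up (160,63), speed-down (204,61), stop (276,107) and start (277,205). The red safety key is at (276,158). Image left is world +x. Next I'll measure them precisely.

```bash
cat > meas.py <<'E'
import numpy as np,cv2,sys
from h import *
D=np.load(sys.argv[1]+".npz");p=D["p"];d=D["d"];K,ds,T=D["mtx"],D["dist_coeffs"],D["pose"]
g=cv2.cvtColor(p,cv2.COLOR_RGB2HSV); m=((g[...,2]>115)&(g[...,1]<60)).astype(np.uint8)
seeds=dict(su=(160,63),sd=(204,61),stop=(276,107),start=(277,205))
n,l,st,ce=cv2.connectedComponentsWithStats(m,connectivity=4)
out={}
for k,(u,v) in seeds.items():
    i=np.bincount(l[v-6:v+7,u-6:u+7][m[v-6:v+7,u-6:u+7]>0]).argmax()
    c=max(cv2.findContours((l==i).astype(np.uint8),cv2.RETR_EXTERNAL,cv2.CHAIN_APPROX_NONE)[0],key=cv2.contourArea)
    w=px2w(c.reshape(-1,2),K,ds,T,0.072)[:,:2]
    (cx,cy),(a,b),th=cv2.minAreaRect((w*1000).astype(np.float32))
    vv,uu=np.nonzero(l==i); z=d[vv,uu]; uv=cv2.undistortPoints(np.c_[uu,vv].astype(float).reshape(-1,1,2),K,ds).reshape(-1,2)
    P=np.c_[uv,np.ones(len(uv))]*z[:,None]@T[:3,:3].T+T[:3,3]
    print(k,st[i],"ctr",round(cx,1),round(cy,1),"size",round(a,1),round(b,1),round(th,1),"depthmed",np.median(P,0).round(4))
E
python3 meas.py w1
python3 - <<'E'
import cv2
p=cv2.imread("pics/w1.png");cv2.imwrite("pics/w1c.png",cv2.resize(p[30:230,130:330],None,fx=3,fy=3,interpolation=cv2.INTER_CUBIC))
E
```

```text
su [ 146   42   82   40 2675] ctr 580.9 -43.7 size 44.7 100.8 85.3 depthmed [ 0.579  -0.0451  0.0675]
sd [ 146   42   82   40 2675] ctr 580.9 -43.7 size 44.7 100.8 85.3 depthmed [ 0.579  -0.0451  0.0675]
stop [ 227   48   86  171 8122] ctr 483.2 67.5 size 226.4 105.5 86.3 depthmed [0.4711 0.0252 0.0622]
start [ 227   48   86  171 8122] ctr 483.2 67.5 size 226.4 105.5 86.3 depthmed [0.4711 0.0252 0.0622]
```

View pics/w1c.png

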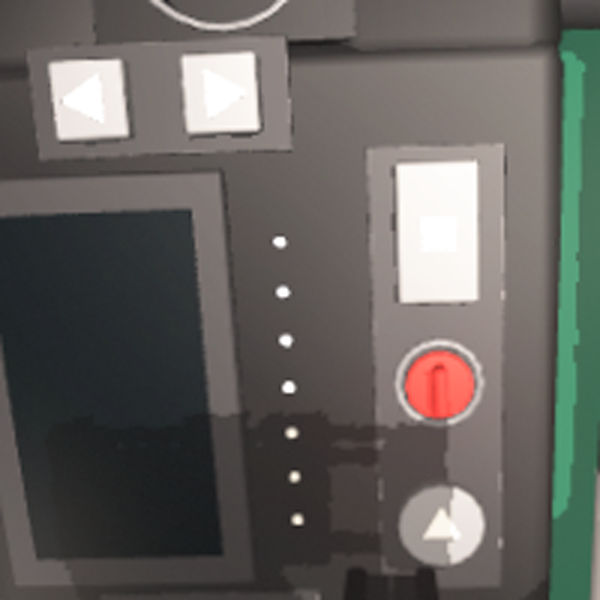

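```bash
sed -i 's/>115/>190/' meas.py; python3 meas.py w1; sed 's/>190/>150/' meas.py > m2.py; python3 m2.py w1|tail -1
python3 - <<'E'
from h import *
D=np.load("w1.npz");K,ds,T=D["mtx"],D["dist_coeffs"],D["pose"]
f=lambda a:[(x/3+130-.33,y/3+30-.33) for x,y in a]
c=f([(89,97),(221,92),(437,231),(442,525)])
w=px2w(c,K,ds,T,0.072);print(w.round(4))
for e in ([(442,485),(442,566)],[(399,525),(485,525)]):
    q=px2w(f(e),K,ds,T,.072);print(q.round(4),np.linalg.norm(q[1]-q[0]))
print(np.linalg.norm(w[0]-w[1]),np.linalg.norm(w[2]-w[3]))
E
```

```text
su [147  50  26  26 604] ctr 614.7 -48.1 size 30.3 30.5 84.4 depthmed [ 0.6148 -0.0481  0.0715]
sd [191  47  25  27 628] ctr 559.2 -43.4 size 30.6 30.2 82.6 depthmed [ 0.559  -0.0431  0.0714]
stop [ 262   83   28   48 1274] ctr 475.3 24.7 size 59.3 34.6 84.7 depthmed [0.4752 0.0241 0.0715]
start [271 193  20  25 284] ctr 480.0 160.9 size 30.1 27.1 42.7 depthmed [0.4796 0.161  0.0717]
start [264 192  28  26 569] ctr 486.7 159.6 size 38.5 38.8 83.2 depthmed [0.4868 0.1596 0.0717]
[[ 0.6144 -0.0487  0.072 ]
 [ 0.5588 -0.0431  0.072 ]
 [ 0.4757  0.024   0.072 ]
 [ 0.4874  0.1594  0.072 ]]
[[0.4854 0.1394 0.072 ]
 [0.4895 0.1807 0.072 ]] 0.041577084744491344
[[0.5078 0.157  0.072 ]
 [0.467  0.1619 0.072 ]] 0.04109436788615418
0.05584329973002671 0.1359615423845901
```

move_arm:
  series:
    - [[0,0.05,0.2,-0.06,0.4,-0.5,0],[0,0,0,-0.06,0.4,-0.8,0],[0,0,0,-0.06,0.33,-0.8,0],[0,0,0,-0.06,0,-0.8,0],[0,0,0,0,0,-0.38,0],[0,0,0,0,0,0,0]]

```text
time_s: 3.65
tcp_pos: [0.4824, 0.1672, 0.1612]
ee_rot: [[0.004, -0.997, 0.078], [0.005, 0.078, 0.997], [-1.0, -0.003, 0.005]]
wrist_force: [-0.6, 0.2, 1.4]
gripper_width: 0.004
```

```bash
python3 look.py w2; python3 - <<'E'
from station import viewer,r
import cv2
p,d=viewer.capture("scene");cv2.imwrite("pics/s2.png",cv2.resize(p[90:270,140:350],None,fx=3,fy=3)[:,:,::-1])
E
```

```text
3.65 [0.4824 0.1672 0.1612] [[0.0036, -0.9969, 0.0784], [0.0049, 0.0784, 0.9969], [-1.0, -0.0032, 0.0051]] [-0.56  0.25  1.38] 0.004325368173989481
[[-0.997, 0.072, 0.026, 0.476], [0.076, 0.948, 0.308, 0.082], [-0.002, 0.309, -0.951, 0.253], [0.0, 0.0, 0.0, 1.0]]
```

View pics/s2.png

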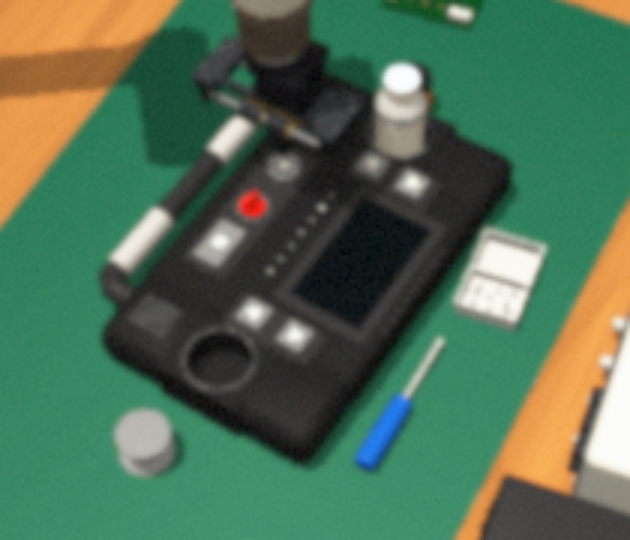

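View pics/w2.png

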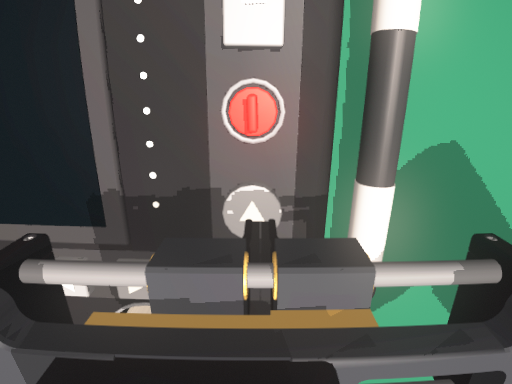

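The wrist view shows the closed fingertip at (260,225), close to the start key at (252,213). The tool pose is off by 5 to 8 mm in x and y, which I'll correct.

move_arm:
  series:
    - [[-0.03,0.03,0,0.077,-0.13,-0.1,0],[0,0,0,0,0,0,0],[0,0,0,0,0,0,0]]

```text
time_s: 4.12
tcp_pos: [0.4902, 0.1603, 0.1602]
ee_rot: [[0.009, -0.997, 0.078], [0.007, 0.078, 0.997], [-1.0, -0.008, 0.007]]
wrist_force: [0.2, 0.2, 0.3]
gripper_width: 0.008
```

```bash
python3 look.py w3
```

```text
4.125 [0.4902 0.1603 0.1602] [[0.009, -0.9969, 0.0782], [0.0067, 0.0783, 0.9969], [-0.9999, -0.0085, 0.0074]] [0.17 0.2  0.28] 0.008470246770097768
[[-0.997, 0.07, 0.031, 0.483], [0.076, 0.948, 0.31, 0.075], [-0.008, 0.311, -0.95, 0.252], [0.0, 0.0, 0.0, 1.0]]
```

View pics/w3.png

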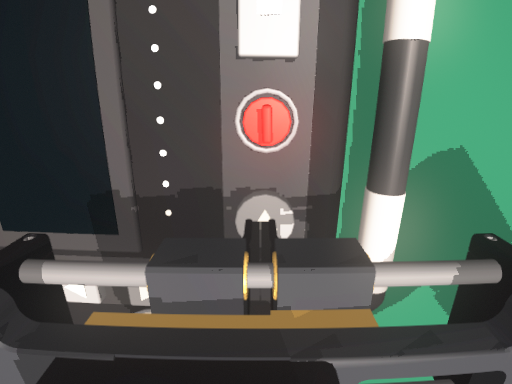

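move_arm:
  series:
    - [[0,0,0,-0.05,-0.015,-0.2,0],[0,0,0,0,0,0,0],[0,0,0,0,0,0,0]]

```text
time_s: 4.55
tcp_pos: [0.4867, 0.159, 0.1474]
ee_rot: [[0.009, -0.997, 0.079], [0.007, 0.079, 0.997], [-1.0, -0.008, 0.007]]
wrist_force: [-0.2, -1.0, 0.7]
gripper_width: 0.012
```

move_arm:
  series:
    - [[0,0,0,0,0,-0.1,0],[0,0,0,0,0,0,0]]

```text
time_s: 4.8
tcp_pos: [0.487, 0.1593, 0.1414]
ee_rot: [[0.009, -0.997, 0.078], [0.007, 0.078, 0.997], [-1.0, -0.009, 0.008]]
wrist_force: [-0.3, -0.7, 1.7]
gripper_width: 0.006
```

move_arm:
  series:
    - [[0,0,0,0,0,-0.06,0],[0,0,0,0,0,0,0]]

```text
time_s: 5.05
tcp_pos: [0.4871, 0.1593, 0.1385]
ee_rot: [[0.01, -0.997, 0.078], [0.007, 0.078, 0.997], [-1.0, -0.009, 0.007]]
wrist_force: [-2.6, -0.9, 5.9]
gripper_width: 0.007
```

move_arm:
  series:
    - [[0,0,0,0,0,-0.03,0],[0,0,0,0,0,0,0]]

```text
time_s: 5.3
tcp_pos: [0.4871, 0.1594, 0.1378]
ee_rot: [[0.01, -0.997, 0.077], [0.006, 0.077, 0.997], [-1.0, -0.009, 0.007]]
wrist_force: [-2.4, -0.9, 7.8]
gripper_width: 0.005
```

move_arm:
  series:
    - [[0,0,0,0,0,0.3,0],[0,0,0,0,0,0.3,0],[0,0,0,0,0,0,0],[0,0.03,0,0.4,-0.65,0,0],[0,0,0,0.45,-0.7,0,0],[0,0,0,0.45,-0.7,0,0],[0,0,0,0.45,-0.7,0,0],[0,0,0,0.28,-0.6,0,0],[0,0,0,0,0,0,0],[0,0,0,0,0,0,0]]

```text
time_s: 6.55
tcp_pos: [0.6091, -0.0473, 0.1647]
ee_rot: [[-0.005, -0.997, 0.076], [0.007, 0.076, 0.997], [-1.0, 0.005, 0.007]]
wrist_force: [-0.7, -0.1, -0.6]
gripper_width: 0.008
```

```bash
python3 look.py w4;python3 - <<'E'
from station import viewer,r
import cv2,numpy as np
p,d=viewer.capture("top");cv2.imwrite("pics/t4.png",cv2.resize(p[140:275,135:335],None,fx=4,fy=4,interpolation=cv2.INTER_CUBIC)[:,:,::-1])
E
```

```text
6.55 [ 0.6091 -0.0473  0.1647] [[-0.0046, -0.9971, 0.0761], [0.007, 0.0761, 0.9971], [-1.0, 0.0051, 0.0066]] [-0.7  -0.06 -0.59] 0.007694999936232595
[[-0.997, 0.072, 0.017, 0.604], [0.074, 0.948, 0.31, -0.132], [0.006, 0.31, -0.951, 0.256], [0.0, 0.0, 0.0, 1.0]]
```

View pics/w4.png

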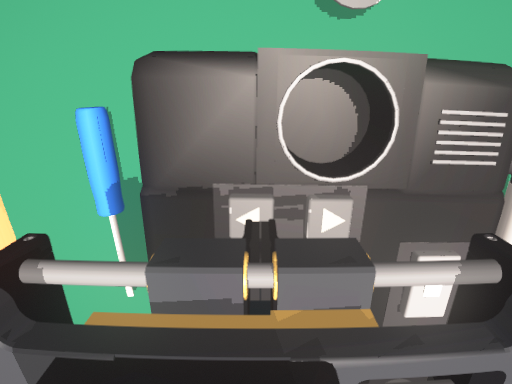

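View pics/t4.png

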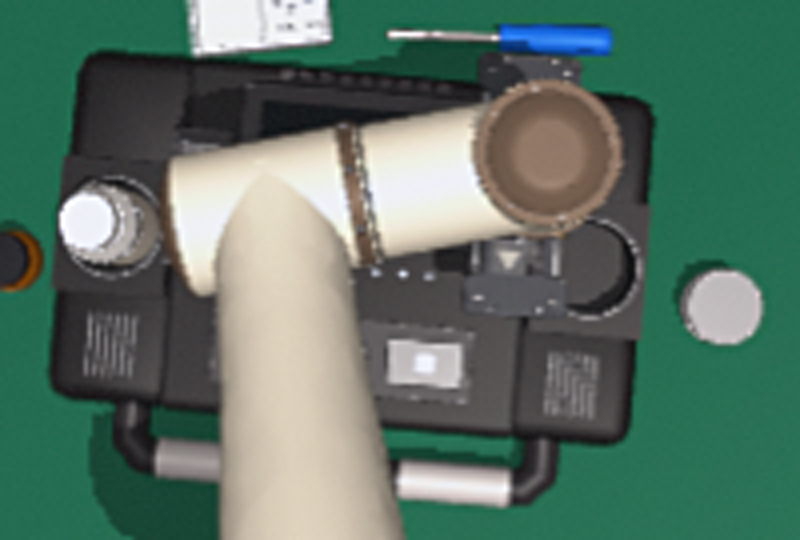

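```bash
python3 - <<'E'
from h import *
from station import viewer
D=np.load("w4.npz");print(px2w([(330,217),(252,217)],D["mtx"],D["dist_coeffs"],D["pose"],.072).round(4))
p,d=viewer.capture("scene");cv2.imwrite("pics/s4.png",cv2.resize(p[40:270,100:350],None,fx=2.5,fy=2.5)[:,:,::-1])
E
```

```text
[[ 0.5593 -0.0456  0.072 ]
 [ 0.6143 -0.0499  0.072 ]]
```

View pics/s4.png

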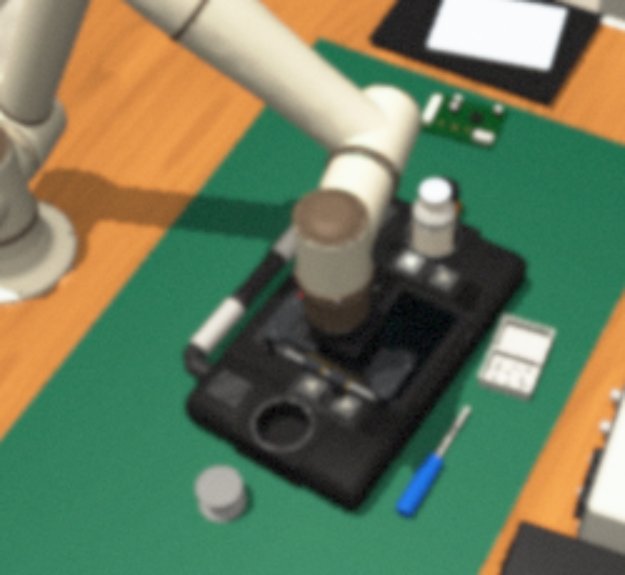

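move_arm:
  series:
    - [[0,0,0,0.1,-0.03,-0.26,0],[0,0,0,0,0,0,0],[0,0,0,0,0,0,0]]

```text
time_s: 7.08
tcp_pos: [0.6153, -0.0464, 0.149]
ee_rot: [[-0.003, -0.997, 0.071], [0.007, 0.071, 0.997], [-1.0, 0.004, 0.007]]
wrist_force: [0.5, -0.2, 0.5]
gripper_width: 0.006
```

move_arm:
  series:
    - [[0,0,0,-0.01,-0.04,-0.1,0],[0,0,0,0,0,0,0]]

```text
time_s: 7.32
tcp_pos: [0.6147, -0.0487, 0.1428]
ee_rot: [[-0.003, -0.997, 0.071], [0.007, 0.071, 0.997], [-1.0, 0.003, 0.007]]
wrist_force: [-0.3, 0.2, 0.8]
gripper_width: 0.006
```

move_arm:
  series:
    - [[0,0,0,0,0,-0.08,0],[0,0,0,0,0,0,0]]

```text
time_s: 7.58
tcp_pos: [0.6152, -0.0487, 0.1394]
ee_rot: [[-0.001, -0.998, 0.07], [0.007, 0.07, 0.997], [-1.0, 0.002, 0.007]]
wrist_force: [-1.5, 1.4, 5.4]
gripper_width: 0.009
```

move_arm:
  series:
    - [[0,0,0,0,0,-0.04,0],[0,0,0,0,0,0,0]]

```text
time_s: 7.82
tcp_pos: [0.6152, -0.0487, 0.1388]
ee_rot: [[-0.001, -0.998, 0.07], [0.007, 0.07, 0.998], [-1.0, 0.001, 0.007]]
wrist_force: [-1.8, 0.9, 5.4]
gripper_width: 0.007
```

move_arm:
  series:
    - [[0,0,0,0,0,-0.06,0],[0,0,0,0,0,0,0]]

```text
time_s: 8.07
tcp_pos: [0.6151, -0.0487, 0.1377]
ee_rot: [[0.0, -0.998, 0.069], [0.006, 0.069, 0.998], [-1.0, 0.0, 0.006]]
wrist_force: [-1.9, 1.9, 7.2]
gripper_width: 0.001
```

move_arm:
  series:
    - [[0,0,0,0,0,0.25,0],[0,0,0,0,0,0.1,0],[0,0,0,0,0,0,0],[0,0,0,-0.45,0.04,0,0],[0,0,0,-0.4,0.04,0,0],[0,0,0,0,0,0,0],[0,0,0,0,0,0,0]]

```text
time_s: 8.95
tcp_pos: [0.5627, -0.044, 0.1587]
ee_rot: [[-0.001, -0.998, 0.07], [0.006, 0.07, 0.998], [-1.0, 0.002, 0.006]]
wrist_force: [0.7, 0.1, -0.5]
gripper_width: 0.01
```

move_arm:
  series:
    - [[0,0,0,-0.06,0.005,-0.18,0],[0,0,0,0,0,0,0],[0,0,0,0,0,0,0]]

```text
time_s: 9.32
tcp_pos: [0.5602, -0.0438, 0.1462]
ee_rot: [[-0.002, -0.998, 0.07], [0.006, 0.07, 0.997], [-1.0, 0.002, 0.006]]
wrist_force: [0.5, 0.2, 0.1]
gripper_width: 0.006
```

```bash
python3 look.py w5
```

```text
9.325 [ 0.5602 -0.0438  0.1462] [[-0.002, -0.9975, 0.0705], [0.0063, 0.0705, 0.9975], [-1.0, 0.0024, 0.0061]] [0.46 0.25 0.1 ] 0.006134388414126611
[[-0.998, 0.066, 0.018, 0.555], [0.068, 0.948, 0.309, -0.129], [0.003, 0.31, -0.951, 0.238], [0.0, 0.0, 0.0, 1.0]]
```

View pics/w5.png

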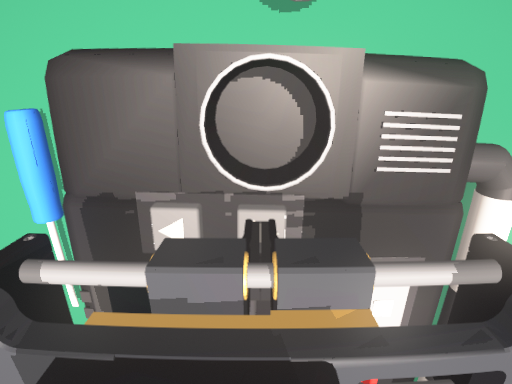

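The wrist view shows the fingertip at (261,225), centred over the speed-down key at (261,222). The speed-up key at (177,228) is up again.

move_arm:
  series:
    - [[0,0,0,-0.015,0,-0.1,0],[0,0,0,0,0,-0.04,0],[0,0,0,0,0,0,0]]

```text
time_s: 9.75
tcp_pos: [0.5599, -0.0437, 0.1389]
ee_rot: [[-0.0, -0.998, 0.07], [0.006, 0.07, 0.998], [-1.0, 0.001, 0.006]]
wrist_force: [-1.9, 0.0, 5.4]
gripper_width: 0.006
```

move_arm:
  series:
    - [[0,0,0,0,0,-0.065,0],[0,0,0,0,0,0,0]]

```text
time_s: 10.0
tcp_pos: [0.5599, -0.0437, 0.137]
ee_rot: [[0.0, -0.998, 0.069], [0.006, 0.069, 0.998], [-1.0, 0.0, 0.005]]
wrist_force: [-2.1, 0.7, 7.7]
gripper_width: 0.006
```

move_arm:
  series:
    - [[0,0,0,0,0,0.3,0],[0,0,0,0,0,0.1,0],[0,0,0,0,0,0,0],[0,0,0,-0.47,0.37,0,0],[0,0,0,-0.47,0.37,0,0],[0,0,0,-0.42,0.33,0,0],[0,0,0,0,0,0,0],[0,0,0,0,0,0,0]]

```text
time_s: 11.0
tcp_pos: [0.4744, 0.0213, 0.1572]
ee_rot: [[-0.006, -0.997, 0.071], [0.005, 0.071, 0.997], [-1.0, 0.007, 0.004]]
wrist_force: [-0.2, -1.5, -0.4]
gripper_width: 0.01
```

move_arm:
  series:
    - [[0,0,0,0.02,0.04,-0.18,0],[0,0,0,0,0,0,0],[0,0,0,0,0,0,0]]

```text
time_s: 11.38
tcp_pos: [0.4768, 0.023, 0.1447]
ee_rot: [[-0.007, -0.997, 0.073], [0.004, 0.073, 0.997], [-1.0, 0.008, 0.003]]
wrist_force: [0.1, 0.1, -0.3]
gripper_width: 0.007
```

```bash
python3 look.py w6
```

```text
11.375 [0.4768 0.023  0.1447] [[-0.0073, -0.9973, 0.0733], [0.004, 0.0733, 0.9973], [-1.0, 0.0076, 0.0035]] [ 0.09  0.06 -0.32] 0.006853366079315432
[[-0.997, 0.07, 0.014, 0.472], [0.071, 0.949, 0.307, -0.062], [0.009, 0.307, -0.952, 0.236], [0.0, 0.0, 0.0, 1.0]]
```

View pics/w6.png

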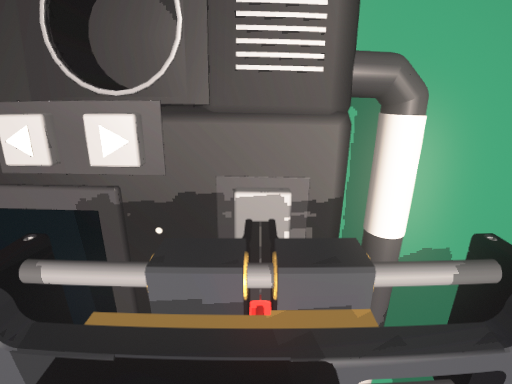

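The fingertip at (261,225) is over the stop key, whose visible centre column is about 262. The safety key is at (260,310), clear of the tip. Both arrow keys, at (25,140) and (113,140), are up.

move_arm:
  series:
    - [[0,0,0,-0.01,0,-0.08,0],[0,0,0,0,0,-0.04,0],[0,0,0,0,0,0,0]]

```text
time_s: 11.8
tcp_pos: [0.4768, 0.023, 0.1385]
ee_rot: [[-0.006, -0.997, 0.073], [0.004, 0.073, 0.997], [-1.0, 0.006, 0.004]]
wrist_force: [-2.3, 0.7, 6.3]
gripper_width: 0.006
```

move_arm:
  series:
    - [[0,0,0,0,0,-0.05,0],[0,0,0,0,0,0,0]]

```text
time_s: 12.05
tcp_pos: [0.4768, 0.023, 0.1369]
ee_rot: [[-0.005, -0.997, 0.072], [0.004, 0.072, 0.997], [-1.0, 0.006, 0.004]]
wrist_force: [-2.3, 0.3, 7.5]
gripper_width: 0.006
```

Next I'll lift off and return to about the pose of the first wrist view to compare.

move_arm:
  series:
    - [[0,0,0,0,0,0.3,0],[0,0,0,0,0,0.6,0],[0,0,0,0,0,0.9,0],[0,0,0,0.1,0.3,0.9,0],[0,0,0,0.1,0.4,0.8,0],[0,0,0,0.1,0.4,0.4,0],[0,0,0,0,0,0,0],[0,0,0,0,0,0,0],[0,0,0,0,0,0,0]]

```text
time_s: 13.18
tcp_pos: [0.4907, 0.0886, 0.3744]
ee_rot: [[-0.014, -0.997, 0.075], [0.003, 0.075, 0.997], [-1.0, 0.014, 0.002]]
wrist_force: [0.4, -1.0, 0.2]
gripper_width: 0.006
```

```bash
python3 look.py w7; python3 - <<'E'
from station import viewer
import cv2
p,d=viewer.capture("top");cv2.imwrite("pics/t7.png",cv2.resize(p[140:275,135:335],None,fx=4,fy=4,interpolation=cv2.INTER_CUBIC)[:,:,::-1])
E
```

```text
13.175 [0.4907 0.0886 0.3744] [[-0.0138, -0.9971, 0.0745], [0.0033, 0.0745, 0.9972], [-0.9999, 0.014, 0.0023]] [ 0.36 -1.01  0.21] 0.005994851923962058
[[-0.997, 0.074, 0.008, 0.486], [0.073, 0.949, 0.307, 0.004], [0.015, 0.306, -0.952, 0.466], [0.0, 0.0, 0.0, 1.0]]
```

View pics/w7.png

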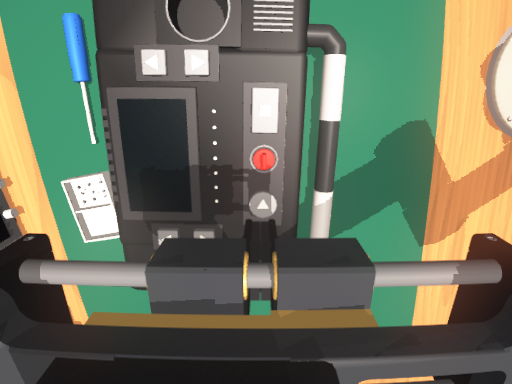

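View pics/t7.png

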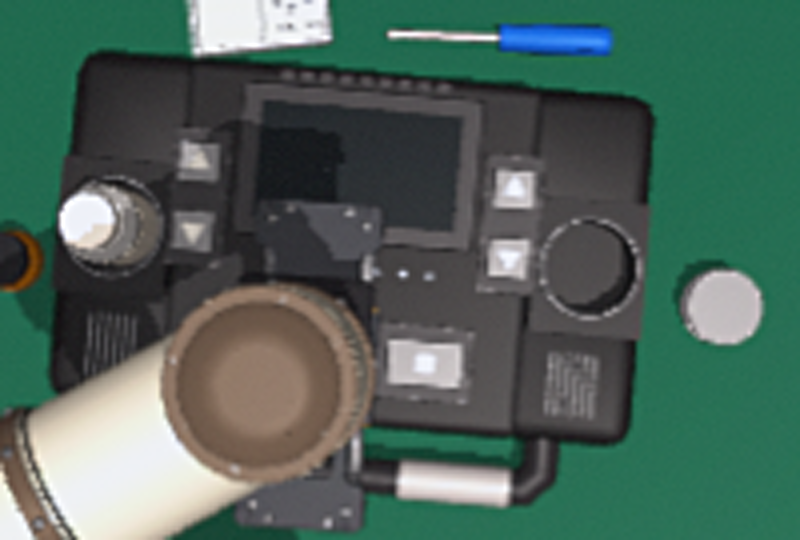

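All keys are up and unchanged in place. In the top view the console, can, reel and screwdriver are at the same pixels as at the start. I'm handing the job in.

```bash
python3 -c "
from station import r
print(r.finish_job())"
```

```text
the job is handed in; nothing more can be done
None
```

I tapped the keys with the closed fingertip in the order asked: start, speed-up, speed-down, stop. The job was handed in at about 13 s of the 54 s allowed.

| Key | Peak upward force | Approximate travel (from the stated spring force) |
|---|---|---|
| Start | 7.8 N | 5 mm |
| Speed-up | 7.2 N | 5 mm |
| Speed-down | 7.7 N | 5 mm |
| Stop | 7.5 N | 5 mm |

- **Release:** after each tap I lifted the finger at least 20 mm clear before moving to the next key.
- **Positions before pressing:** my measured key positions matched the given spacings: 55.8 mm against 56 mm, and 136.0 mm against 136 mm. Key tops read 71.5 mm high against the expected 72 mm.
- **Final pictures:** all four keys I pressed are up. In the top view the console, spray can, reel and screwdriver are where they started. The red safety key still sits in its ring in the wrist view, though the arm hides it from above.
- **Not measured:** the key joints cannot be read directly, so the travel figures are inferred from force and tool height. Near the bottom of each press there was also about 2 N of sideways force, and the console did not shift.

No check failed.

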